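# Make up two chromatography kits

## Task

Make up two kits from the stock, one thing to a compartment, flat on its floor: in the three-compartment tray lay the steel column along the long compartment and stand the wide jar and one vial in the two square ones; in the two-compartment tray stand the other vial and the inlet filter. Set everything down without dropping it, and leave the solvent bottle, blue rack and wrench where they are.

Things in the scene. Friction and masses are not known exactly. Their poses are not given: they have to be found in the camera images.
- vial_a: One of two identical sample vials of amber glass with a white screw cap, standing upright: body 28 mm in diameter up to 46 mm, cap 25 mm in diameter, 60 mm high in all, about 35 g. Origin at the centre of its underside, z up. Either vial may go in either kit.
- vial_b: One of two identical sample vials of amber glass with a white screw cap, standing upright: body 28 mm in diameter up to 46 mm, cap 25 mm in diameter, 60 mm high in all, about 35 g. Origin at the centre of its underside, z up. Either vial may go in either kit.
- jar: Wide squat jar of amber glass with a white lid, standing upright: 50 mm in diameter, 56 mm high, glass up to 40 mm, lid above, about 130 g. Origin at the centre of its underside, z up.
- filter: Solvent inlet filter of bare steel, standing upright: a cylinder 26 mm in diameter up to 26 mm, a short cone above it, then a stem 12 mm in diameter from 32 to 46 mm (the top); about 60 g. Origin at the centre of its underside, z up.
- column: Chromatography column of bare steel, lying flat: a tube 16 mm in diameter, 110 mm long, with a hexagonal nut near each end (24 mm across flats, 22 mm long, centred 44 mm from the middle) that keeps it from rolling; the bare tube between the nuts, 66 mm long, is free for the fingers. About 150 g. Origin at the middle of its axis, 12 mm above what it lies on; x along the tube.
- tray3: White three-compartment tray, 160 mm (x) by 152 mm (y), fast to the bench. Floor 3 mm above the bench; walls and dividers 4 mm thick, tops 9 mm above the bench. Origin at the centre of its underside, z up. The long compartment, 152 mm along x by 70 mm, is centred at y = -37 mm; the two square ones, 74 by 70 mm, at x = +39 and -39 mm, y = +37 mm.
- tray2: White two-compartment tray, 160 mm (x) by 78 mm (y), fast to the bench. Floor 3 mm above the bench; walls and divider 4 mm thick, tops 9 mm above the bench. Origin at the centre of its underside, z up. Its two compartments, 74 by 70 mm, are centred at x = +39 and -39 mm, y = 0.
- bottle: Bystander, leave alone: clear solvent bottle with a blue cap, 76 mm in diameter, 170 mm high. Origin at the centre of its underside.
- rack: Bystander, leave alone: blue sample rack, 85 mm (x) by 125 mm (y), 37 mm high. Origin at the centre of its underside.
- wrench: Bystander, leave alone: steel wrench 150 mm long lying on the bench beyond the trays. Its x axis runs along it.
There are look-alikes about, which are no part of the job. Leave any green look-alike of the jar alone.

How it is judged (in metres and radians):
At the end, for the whole second after the job is handed in: Column flat in tray3's long compartment (middle within 25 mm, under 0.45 rad off); jar and a vial, one in each tray3 square; other vial and filter, one in each tray2 compartment: upright within 0.1 rad, within 25 mm of its centre, on the floor within 2.5 mm. All released and at rest (((x of jar in the frame of tray3 between 0.014 and 0.064 m and y of jar in the frame of tray3 between 0.012 and 0.062 m and z of jar in the frame of tray3 between 0.0005 and 0.0055 m and angle between each of jar, vial_a's own z axis and vertical below 0.1 rad and x of vial_a in the frame of tray3 between -0.064 and -0.014 m and y of vial_a in the frame of tray3 between 0.012 and 0.062 m and z of vial_a in the frame of tray3 between 0.0005 and 0.0055 m) or (x of jar in the frame of tray3 between 0.014 and 0.064 m and y of jar in the frame of tray3 between 0.012 and 0.062 m and z of jar in the frame of tray3 between 0.0005 and 0.0055 m and angle between each of jar, vial_b's own z axis and vertical below 0.1 rad and x of vial_b in the frame of tray3 between -0.064 and -0.014 m and y of vial_b in the frame of tray3 between 0.012 and 0.062 m and z of vial_b in the frame of tray3 between 0.0005 and 0.0055 m) or (x of jar in the frame of tray3 between -0.064 and -0.014 m and y of jar in the frame of tray3 between 0.012 and 0.062 m and z of jar in the frame of tray3 between 0.0005 and 0.0055 m and angle between each of jar, vial_a's own z axis and vertical below 0.1 rad and x of vial_a in the frame of tray3 between 0.014 and 0.064 m and y of vial_a in the frame of tray3 between 0.012 and 0.062 m and z of vial_a in the frame of tray3 between 0.0005 and 0.0055 m) or (x of jar in the frame of tray3 between -0.064 and -0.014 m and y of jar in the frame of tray3 between 0.012 and 0.062 m and z of jar in the frame of tray3 between 0.0005 and 0.0055 m and angle between each of jar, vial_b's own z axis and vertical below 0.1 rad and x of vial_b in the frame of tray3 between 0.014 and 0.064 m and y of vial_b in the frame of tray3 between 0.012 and 0.062 m and z of vial_b in the frame of tray3 between 0.0005 and 0.0055 m)) and ((x of filter in the frame of tray2 between 0.014 and 0.064 m and y of filter in the frame of tray2 between -0.025 and 0.025 m and z of filter in the frame of tray2 between 0.0005 and 0.0055 m and angle between each of filter, vial_a's own z axis and vertical below 0.1 rad and x of vial_a in the frame of tray2 between -0.064 and -0.014 m and y of vial_a in the frame of tray2 between -0.025 and 0.025 m and z of vial_a in the frame of tray2 between 0.0005 and 0.0055 m) or (x of filter in the frame of tray2 between 0.014 and 0.064 m and y of filter in the frame of tray2 between -0.025 and 0.025 m and z of filter in the frame of tray2 between 0.0005 and 0.0055 m and angle between each of filter, vial_b's own z axis and vertical below 0.1 rad and x of vial_b in the frame of tray2 between -0.064 and -0.014 m and y of vial_b in the frame of tray2 between -0.025 and 0.025 m and z of vial_b in the frame of tray2 between 0.0005 and 0.0055 m) or (x of filter in the frame of tray2 between -0.064 and -0.014 m and y of filter in the frame of tray2 between -0.025 and 0.025 m and z of filter in the frame of tray2 between 0.0005 and 0.0055 m and angle between each of filter, vial_a's own z axis and vertical below 0.1 rad and x of vial_a in the frame of tray2 between 0.014 and 0.064 m and y of vial_a in the frame of tray2 between -0.025 and 0.025 m and z of vial_a in the frame of tray2 between 0.0005 and 0.0055 m) or (x of filter in the frame of tray2 between -0.064 and -0.014 m and y of filter in the frame of tray2 between -0.025 and 0.025 m and z of filter in the frame of tray2 between 0.0005 and 0.0055 m and angle between each of filter, vial_b's own z axis and vertical below 0.1 rad and x of vial_b in the frame of tray2 between 0.014 and 0.064 m and y of vial_b in the frame of tray2 between -0.025 and 0.025 m and z of vial_b in the frame of tray2 between 0.0005 and 0.0055 m)) and x of column in the frame of tray3 between -0.025 and 0.025 m and y of column in the frame of tray3 between -0.063 and -0.011 m and z of column in the frame of tray3 between 0.0125 and 0.0175 m and angle between the x axis of column and the x axis of tray3, either way round below 0.45 rad and linear speed of each of vial_a, vial_b, jar, filter, column below 0.02 m/s and angular speed of each of vial_a, vial_b, jar, filter, column below 0.2 rad/s); the robot touches nothing.
It fails at once if a piece of the stock is dropped or thrown (moves faster than 0.7 m/s, as after a fall of 25 mm, with no finger on it) ((linear speed of vial_a above 0.7 m/s and contact force between the fingers and vial_a below 0.05 N) or (linear speed of vial_b above 0.7 m/s and contact force between the fingers and vial_b below 0.05 N) or (linear speed of jar above 0.7 m/s and contact force between the fingers and jar below 0.05 N) or (linear speed of filter above 0.7 m/s and contact force between the fingers and filter below 0.05 N) or (linear speed of column above 0.7 m/s and contact force between the fingers and column below 0.05 N)).
It fails at once if the solvent bottle, the blue rack or the wrench is shifted by more than 20 mm, or the bottle is tipped (distance of any of bottle, rack, wrench from where it was at the start of the episode above 0.02 m or angle between bottle's own z axis and vertical above 0.3 rad).
It also fails if it takes over 122 s, if anything falls off the work surface, if the arm or the gripper's body presses on something with over 40 N, if the wrist force passes 120 N, or if a joint passes its speed limit or range.

## Robot

A 6-joint arm with a two-finger parallel gripper is mounted at the origin on the work surface. World frame = base frame: x ahead of the robot, y to its left, z up, the work surface at z = 0. Lengths are in mm, angles in rad, forces in N, time in s.
With the tool pointing down it reaches from about 325 to 1000 mm from the base axis. Payload 5.1 kg.
Tool frame: the origin (TCP) lies at the very end of the fingers, on their centre line; the grasp point (between the pads) lies 19 mm behind it; z points along the fingers, y is the line along which they close (so a half turn about z gives the same grasp; the last joint's range is limited). The gripper opens to 85 mm and grips with 20 to 120 N. Pads are 22 mm wide; open, the fingers measure 114 mm over their backs; the gripper's body (76 mm by 85 mm) begins 54 mm behind the grasp point. The pads swing forward as they close: fully open they stand 13 mm farther back than shut.
Start: joints at [-1.375, 0.124, 1.65, -0, 1.367, -0.083], TCP at [178.849, -624.898, 231.322] pointing down, gripper open.
Joint ranges: [-2.61, 2.61], [-1.02, 2.33], [0.03, 2.71], [-1.35, 4.49], [0.32, 2.68], [-2.91, 2.91]. Speed limits (rad/s): [2.57, 2.57, 3.14, 3.14, 3.14, 3.14].

## Interface

Orientations are given as a 3x3 rotation matrix whose columns are the frame's x, y, z axes.
In Python, from plant import robot, cams gives the robot as it stands. The module is installed in compiled form; this text tells all that it offers.
- The arm moves only by the tool move_arm, never from a script. Its argument "increments" is a list of rows, each a list of 4 numbers: the shift along the tool's x, y, z normalised to -1 to 1, where 1 is 0.75 m, then the turn about the tool's z normalised to -1 to 1, where 1 is 180 degrees. In form: [[x, y, z, spin], ...]. A call has 1 to 12 rows; each row is the pose to reach, as a shift and turn from the pose commanded when the call began, along the tool's axes at that moment, turning the shorter way round; what a row does not reach only later rows make up. A row lasts 1/10 s, in which the tool goes at most 50 mm and 8.59 degrees, less where a joint would pass 70% of its speed; a pose out of reach is approached as far as the arm can. A call with a number of a shift or a turn outside -1 to 1 is refused whole. A call with a gripper value outside its range is refused whole. "grip" is the opening, from -1 (shut) to 1 (fully open), set as the call begins (left out, the last holds). The fingers move at their own pace and stop on an object; the grip force is fixed at half the most. Time passes only in rows, so rows that repeat a pose let the fingers close. It gives the time, the measured TCP pose, the force, the opening and the grip force at its end, in the units of the state.
- robot.get_obs(): the state, without advancing time (a new reading comes with each control period).
- cams.snapshot(name): name is "side" or "top" or "wrist"; returns a dict with "pixels" (384x512x3 uint8, red, green, blue), "intrinsics" (3x3 intrinsics, pixels), "R" (3x3) and "t" (3): a world point X has camera coordinates R X + t. Camera axes: x right, y down, z forward; pixel columns grow to the right and rows downward; lengths in mm; the calibration is good to about 2 mm. A picture is of the moment at which its call begins. There is no depth.
- robot.sign_off(): hands the job in; it is judged then, once.
Trained networks look in the newest picture that a camera, given by its name, has taken for a name from the list of things; names that differ only in an ending like _2 or _b are one class to them, and where a whole thing is asked for, a point or a joint stands for the part that bears it (a point fixed in the world has none). Each returns a list of dicts, best first, with "confidence" (0 to 1); they miss things now and then, are a little off and sometimes report something else, mostly with a low value. They report only what shows in the picture. A call takes as long as a camera call. They do not tell look-alikes from the thing itself.
- cams.recognise(camera, target): "at" ([x, y, z] in mm, in the coordinates of the camera as it stood for that picture, good to about 4 mm: the middle of the surface that is visible of it).
The state is a dict: "time_s": time; "joint_positions": joint angles; "qd": joint speeds; "joint_torque": joint torques, N m; "position": TCP position; "orientation": TCP orientation; "ft_force": force on the tool from outside, world axes, zero at the start; "torque": the same for the moment, N m; "gripper_width": finger opening in mm; "finger_force": force on a finger pad.
Only numpy, scipy, OpenCV 4.12 (cv2) and the standard library are available. Lean on these libraries where they do the work, as an engineer would, in place of code of your own. Each camera call takes 0.05 s, during which the arm holds its last target. There are 200 camera calls.

## Working session

There is one attempt and no reset: what is moved stays moved. The work goes in short steps, Python scripts to look and compute and a tool call to move; the robot and the scene stay as the last step left them, time stands still between calls to the robot, and variables do not carry over. Pictures are saved under pics/ and viewed, at most 14 in all, crops included, and the job is handed in when it is done.

Besides the shell and the picture viewer there is one more tool, called after "Call:" as name(argument=value, ...) on one line, values as JSON. move_arm: Moves the arm, as the interface text tells. Its arguments: {"type":"object","properties":{"increments":{"type":"array"},"grip":{"type":"number"}},"required":["increments"]}

```bash
mkdir -p pics; cat > h.py <<'E'
import numpy as np, cv2
from plant import robot, cams
def snap(n,f=None):
    s=cams.snapshot(n)
    if f: cv2.imwrite('pics/'+f,cv2.cvtColor(np.asarray(s['pixels']),cv2.COLOR_RGB2BGR))
    return {k:np.array(s[k],float) for k in('intrinsics','R','t')}|{'img':np.asarray(s['pixels'])}
def toworld(s,p): return s['R'].T@(np.array(p)-s['t'])
def ray(s,u,v,z):
    d=s['R'].T@np.linalg.inv(s['intrinsics'])@np.array([u,v,1.]); c=-s['R'].T@s['t']
    return c+d*(z-c[2])/d[2]
def proj(s,X):
    p=s['intrinsics']@(s['R']@np.array(X,float)+s['t']); return p[:2]/p[2]
E
python3 - <<'E'
from h import *
np.set_printoptions(precision=1,suppress=True)
for c in('top','side'):
    s=snap(c,c+'0.png'); print(c,-s['R'].T@s['t'])
    for n in('vial_a','jar','filter','column','tray3','tray2','bottle','rack','wrench'):
        for d in cams.recognise(c,n):
            if d['confidence']>.2:
                w=toworld(s,d['at']);print(n,round(d['confidence'],2),w,proj(s,w))
o=robot.get_obs();print(o['position'],o['orientation'],o['time_s'],o['gripper_width'])
E
```

```text
top [ 488.6  -11.6 1251. ]
vial_a 0.59 [441.3 141.1  62.5] [211.1 229.4]
vial_a 0.55 [450.9  -5.   57.3] [262.6 225.7]
jar 0.8 [ 432.8 -148.8   57.8] [313.2 231.8]
jar 0.68 [343.8 -86.1  54.7] [291.4 263.3]
jar 0.67 [ 343.4 -174.    56.3] [322.5 263.4]
jar 0.21 [618.2 117.1   5.6] [221.7 169.3]
filter 0.52 [447.9 306.1  29.9] [156.1 226.9]
column 0.6 [ 446.8 -280.3   21.7] [356.7 226.2]
tray3 0.93 [617.1 115.8   8.4] [222.  169.6]
tray3 0.58 [ 599.5 -117.7    4.9] [300.1 175.1]
tray3 0.57 [ 432.3 -149.1   56. ] [313.3 232. ]
tray2 0.93 [617.1 115.8   8.4] [222.  169.6]
tray2 0.58 [ 599.5 -117.7    4.9] [300.1 175.1]
tray2 0.57 [ 432.3 -149.1   56. ] [313.3 232. ]
bottle 0.72 [ 582.4 -418.8  112.4] [413.8 177.2]
rack 0.63 [559.9 406.5  26.6] [122.7 188.9]
wrench 0.77 [747.5  45.2   6.5] [245.5 126.4]
side [215.7 877.6 623.1]
vial_a 0.76 [441.   -1.8  35.2] [285.1 218.7]
vial_a 0.61 [433.9 151.2  37.4] [268.9 256.1]
jar 0.81 [ 425.7 -131.5   36.6] [304.2 193.5]
jar 0.74 [339.4 -76.5  41.2] [333.7 208. ]
jar 0.63 [ 330.9 -163.    46. ] [343.2 190.3]
filter 0.55 [444.6 315.8  24.9] [236.4 312.9]
column 0.68 [ 451.1 -286.3   17.1] [307.8 172.8]
tray3 0.91 [ 594.3 -116.1    1.9] [241.5 197.5]
tray3 0.86 [615.9 130.3   4.1] [195.4 246.7]
tray2 0.91 [ 594.3 -116.1    1.9] [241.5 197.5]
tray2 0.86 [615.9 130.3   4.1] [195.4 246.7]
bottle 0.73 [ 579.6 -410.5   82.6] [277.8 131.1]
rack 0.9 [551.3 432.9  29.7] [152.2 343.7]
wrench 0.69 [749.7  49.4   4.9] [160.8 218.1]
[ 178.9 -624.9  231.3] [[ 1.   0.3  0. ]
 [ 0.3 -1.  -0. ]
 [ 0.   0.  -1. ]] 1.0 85.24842205860843
```

View pics/top0.png

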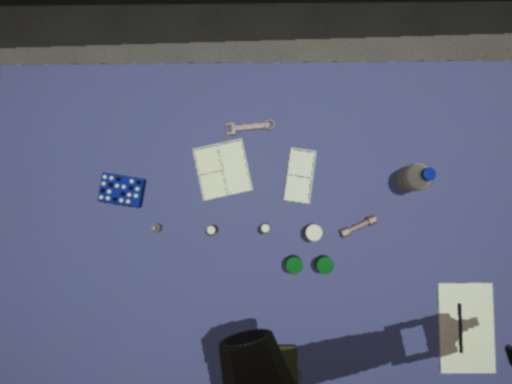

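View pics/side0.png

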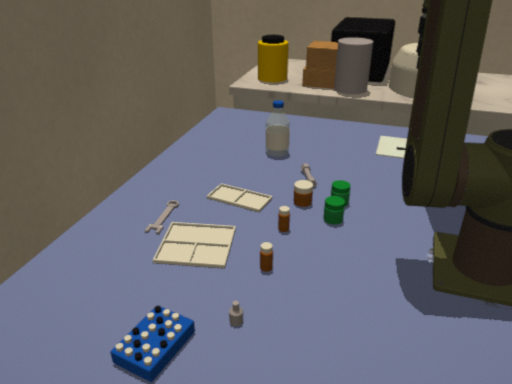

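The top view shows: tray3 around (222,170), with its long compartment on the right side; tray2 at (300,176); white-lid jar at (313,232), with green jars below it at (293,265) and (325,265); vials at (211,230) and (265,229); filter at (156,228); column at (358,226). The side view agrees. Next I'll zoom in to get the tray orientations.

```bash
python3 - <<'E'
from h import *
np.set_printoptions(precision=1,suppress=True)
s=snap('top'); im=cv2.cvtColor(s['img'],cv2.COLOR_RGB2BGR)
cv2.imwrite('pics/crop1.png',cv2.resize(im[115:275,145:385],None,fx=3.33,fy=3.33,interpolation=cv2.INTER_CUBIC))
hsv=cv2.cvtColor(im,cv2.COLOR_BGR2HSV)
# non-bench mask by colour distance to bench blue
bench=np.median(im[100:280,140:400].reshape(-1,3),0);print(bench)
d=np.linalg.norm(im.astype(float)-bench,axis=2)
m=(d>45).astype(np.uint8); m[:75]=0; m[280:]=0
n,l,st,ce=cv2.connectedComponentsWithStats(m)
for i in range(1,n):
    if st[i,4]<15: continue
    c=cv2.findContours((l==i).astype(np.uint8),cv2.RETR_EXTERNAL,cv2.CHAIN_APPROX_NONE)[0][0]
    r=cv2.minAreaRect(c); b=cv2.boxPoints(r)
    z=9 if st[i,4]>800 else 12
    P=np.array([ray(s,*q,z)[:2] for q in b])
    print(ce[i],st[i,4],'ctr z=%d'%z,ray(s,*r[0],z)[:2],'edges',[ (round(float(np.hypot(*(P[(k+1)%4]-P[k])))),round(float(np.degrees(np.arctan2(*(P[(k+1)%4]-P[k])[::-1]))),1)) for k in(0,1)])
E
```

```text
[150. 119. 112.]
[246.6 126.2] 222 ctr z=12 [743.1  40.5] edges [(126, -90.4), (33, 179.6)]
[222.2 169. ] 2777 ctr z=9 [618.9 115.5] edges [(155, -77.7), (162, -167.7)]
[299.7 175.2] 1456 ctr z=9 [ 598.9 -116.3] edges [(162, -8.3), (81, -98.3)]
[409.  179.6] 922 ctr z=9 [ 588.8 -447.8] edges [(147, -73.9), (78, -165.3)]
[122.8 190.1] 1092 ctr z=9 [557.7 415.2] edges [(90, -8.0), (136, -99.3)]
[369.7 219.4] 65 ctr z=12 [ 463.5 -316.7] edges [(44, -52.0), (27, -142.2)]
[349.  229.5] 116 ctr z=12 [ 438.7 -272.8] edges [(91, -72.0), (26, -162.6)]
[159.6 227.3] 23 ctr z=12 [445.6 300.6] edges [(9, -90.3), (21, -179.5)]
[212.  229.1] 80 ctr z=12 [441.9 145. ] edges [(27, 0.1), (30, -90.3)]
[263.1 228.3] 95 ctr z=12 [441.6  -6.1] edges [(37, -76.3), (25, -166.3)]
[311.1 232.5] 323 ctr z=12 [ 428.6 -147.5] edges [(65, -90.3), (50, 179.2)]
[291.5 264.1] 333 ctr z=12 [335.3 -89.1] edges [(58, -45.6), (58, -135.2)]
[321.7 264.3] 352 ctr z=12 [ 336.3 -177.2] edges [(68, -90.3), (52, 179.1)]
```

View pics/crop1.png

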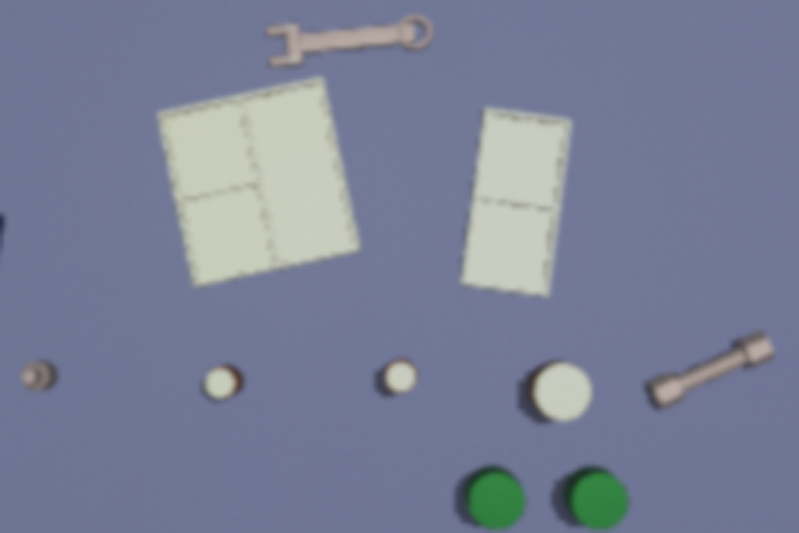

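```bash
cat >> h.py <<'E'
np.set_printoptions(precision=1,suppress=True)
def yaw(o): return np.degrees(np.arctan2(o['orientation'][1][0],o['orientation'][0][0]))
def plan(wps,P=None,th=None):
    """waypoints (x,y,z,theta deg of tool x) -> increments from pose P (commanded)"""
    o=robot.get_obs(); P=np.array(o['position'] if P is None else P,float); t0=yaw(o) if th is None else th
    c,s=np.cos(np.radians(t0)),np.sin(np.radians(t0)); R=np.array([[c,s,0],[s,-c,0],[0,0,-1]])
    for w in wps:
        dt=(t0-w[3]+180)%360-180
        print(w,np.round(np.r_[R.T@(np.array(w[:3])-P)/750,dt/180],4).tolist(),'dist',round(float(np.linalg.norm(np.array(w[:3])-P))),round(float(dt),1))
E
python3 - <<'E'
from h import *
s=snap('top')
f=lambda cx,cy,z:ray(s,145+(cx+.5)/3.333-.5,115+(cy+.5)/3.333-.5,z)
for n,a in dict(vA=(221,383,60),vB=(400,377,60),jar=(562,391,56),filt=(36,377,46),c1=(668,390,20),c2=(755,348,20)).items(): print(n,f(*a)[:2])
a,b=f(668,390,20),f(755,348,20);print((a+b)/2,np.degrees(np.arctan2(b[1]-a[1],b[0]-a[0])),np.linalg.norm(a-b))
o=robot.get_obs();print(yaw(o),np.array(o['orientation']),o['position'])
m=(a+b)/2
plan([(m[0],m[1],231,-64.5),(m[0],m[1],130,-64.5)])
E
```

```text
vA [440.7 141.9]
vB [445.  -10.8]
jar [ 432.3 -149.1]
filt [446.1 303.7]
c1 [ 431.  -246.4]
c2 [ 467.4 -323.6]
[ 449.2 -285.    20. ] -64.71885190938406 85.32039179928313
15.974976493418266 [[ 1.   0.3 -0. ]
 [ 0.3 -1.   0. ]
 [-0.  -0.  -1. ]] [ 178.8 -624.9  231.3]
(np.float64(449.189256467765), np.float64(-285.01217587289136), 231, -64.5) [0.4713, -0.3365, 0.0004, 0.4471] dist 434 80.5
(np.float64(449.189256467765), np.float64(-285.01217587289136), 130, -64.5) [0.4713, -0.3365, 0.1351, 0.4471] dist 446 80.5
```

Call:
move_arm(increments=[[0.4713,-0.3365,0.0,0.447],[0.4713,-0.3365,0.0,0.447],[0.4713,-0.3365,0.0,0.447],[0.4713,-0.3365,0.0,0.447],[0.4713,-0.3365,0.0,0.447],[0.4713,-0.3365,0.0,0.447],[0.4713,-0.3365,0.0,0.447],[0.4713,-0.3365,0.0,0.447],[0.4713,-0.3365,0.0,0.447],[0.4713,-0.3365,0.0,0.447],[0.4713,-0.3365,0.0,0.447],[0.4713,-0.3365,0.0,0.447]], grip=1)

```text
time_s: 2.3
position: [449.1, -285.2, 231.4]
orientation: [[0.433, -0.901, -0.0], [-0.901, -0.433, -0.0], [0.0, 0.0, -1.0]]
ft_force: [0.6, 0.1, -0.5]
gripper_width: 85.7
finger_force: 0.0
```

```bash
python3 - <<'E'
from h import *
o=robot.get_obs();print(o['time_s'],o['position'],yaw(o))
s=snap('wrist','w1.png')
for n in('column','jar'):
    for d in cams.recognise('wrist',n):print(n,d['confidence'],toworld(s,d['at']))
print(proj(s,[449,-285,20]),proj(s,[431,-246.4,20]),proj(s,[467.4,-323.6,20]))
E
```

```text
2.3 [ 449.1 -285.2  231.4] -64.31599998972231
column 0.74 [ 451.9 -292.5   18.1]
jar 0.79 [ 432.7 -163.4   55.7]
jar 0.64 [ 350.7 -106.5   50.5]
[258.4 164.3] [258.  197.6] [258.6 128.2]
```

View pics/w1.png

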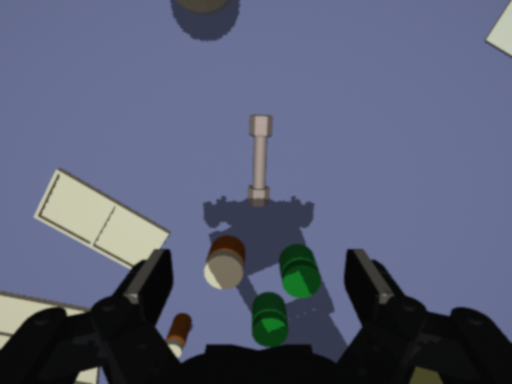

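Wrist view: the column runs from (261,125) to (258,196), within about 3 px of the prediction. I'll descend.

Call:
move_arm(increments=[[0.0027,0,0.06,0],[0.0027,0,0.12,0],[0.0027,0,0.18,0],[0.0027,0,0.23,0],[0.0027,0,0.26,0],[0.0027,0,0.28,0],[0.0027,0,0.292,0],[0.0027,0,0.3,0],[0.0027,0,0.303,0],[0.0027,0,0.303,0],[0.0027,0,0.303,0]])

```text
time_s: 3.55
position: [450.8, -287.3, 5.1]
orientation: [[0.431, -0.902, 0.002], [-0.902, -0.431, -0.001], [0.002, -0.001, -1.0]]
ft_force: [-0.8, 0.3, 0.1]
gripper_width: 85.5
finger_force: 0.0
```

Call:
move_arm(increments=[[0,0,0,0],[0,0,0,0],[0,0,0,0],[0,0,0,0],[0,0,0,0],[0,0,0,0],[0,0,0,0],[0,0,0,0],[0,0,0,0],[0,0,0,0],[0,0,0,0],[0,0,0,0]], grip=-1)

```text
time_s: 4.75
position: [450.3, -287.0, 4.4]
orientation: [[0.431, -0.902, 0.0], [-0.902, -0.431, -0.0], [0.0, -0.0, -1.0]]
ft_force: [-0.2, 0.3, 3.6]
gripper_width: 13.7
finger_force: 58.7
```

Call:
move_arm(increments=[[0,0,-0.01,0],[0,0,-0.025,0],[0,0,-0.045,0],[0,0,-0.07,0],[0,0,-0.095,0],[0,0,-0.12,0],[0,0,-0.145,0],[0,0,-0.16,0],[0,0,-0.16,0]])

```text
time_s: 5.65
position: [451.3, -287.7, 126.9]
orientation: [[0.431, -0.902, 0.004], [-0.902, -0.431, -0.003], [0.004, -0.002, -1.0]]
ft_force: [-0.3, 0.2, -0.7]
gripper_width: 13.3
finger_force: 58.5
```

```bash
python3 - <<'E'
from h import *
o=robot.get_obs();print(o['time_s'],o['position'],yaw(o),o['gripper_width'],o['ft_force'])
s=snap('wrist','w2.png')
plan([(626.9,79.4,o['position'][2],12.3)])
E
```

```text
5.65 [ 451.3 -287.7  126.9] -64.48304920302535 13.338967093250252 [-0.3  0.2 -0.7]
(626.9, 79.4, np.float64(126.92533603427883), 12.3) [-0.3398, -0.4228, -0.0022, -0.4266] dist 407 -76.8
```

View pics/w2.png

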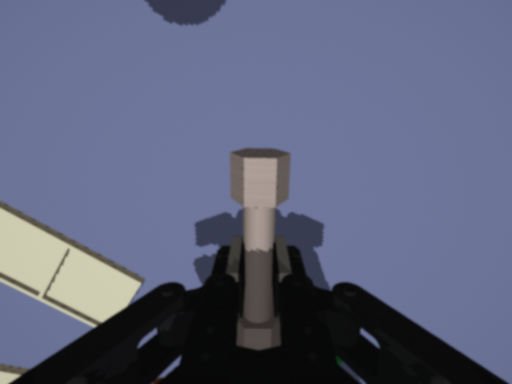

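Call:
move_arm(increments=[[-0.34,-0.4228,0,-0.4266],[-0.34,-0.4228,0,-0.4266],[-0.34,-0.4228,0,-0.4266],[-0.34,-0.4228,0,-0.4266],[-0.34,-0.4228,0,-0.4266],[-0.34,-0.4228,0,-0.4266],[-0.34,-0.4228,0,-0.4266],[-0.34,-0.4228,0,-0.4266],[-0.34,-0.4228,0,-0.4266],[-0.34,-0.4228,0,-0.4266],[-0.34,-0.4228,0,-0.4266],[-0.34,-0.4228,0,-0.4266]])

```text
time_s: 6.9
position: [625.6, 78.8, 123.2]
orientation: [[0.978, 0.21, -0.002], [0.21, -0.978, -0.0], [-0.002, -0.0, -1.0]]
ft_force: [0.3, -1.0, -1.5]
gripper_width: 13.2
finger_force: 58.7
```

```bash
python3 - <<'E'
from h import *
o=robot.get_obs();print(o['time_s'],o['position'],yaw(o),o['gripper_width'],o['ft_force'])
s=snap('top'); im=cv2.cvtColor(s['img'],cv2.COLOR_RGB2BGR)
w=snap('wrist'); a=cv2.cvtColor(w['img'],cv2.COLOR_RGB2BGR)
c=cv2.resize(im[120:220,170:320],(400,300),interpolation=cv2.INTER_CUBIC)
t=cv2.resize(snap('side')['img'][150:290,120:340,::-1],(400,300),interpolation=cv2.INTER_CUBIC)
cv2.imwrite('pics/m1.png',np.vstack([np.hstack([c,t]),np.hstack([cv2.resize(a,(400,300)),np.zeros((300,400,3),np.uint8)])]))
E
```

```text
6.9 [625.6  78.8 123.2] 12.114038736388085 13.175398731916122 [ 0.3 -1.  -1.5]
```

View pics/m1.png

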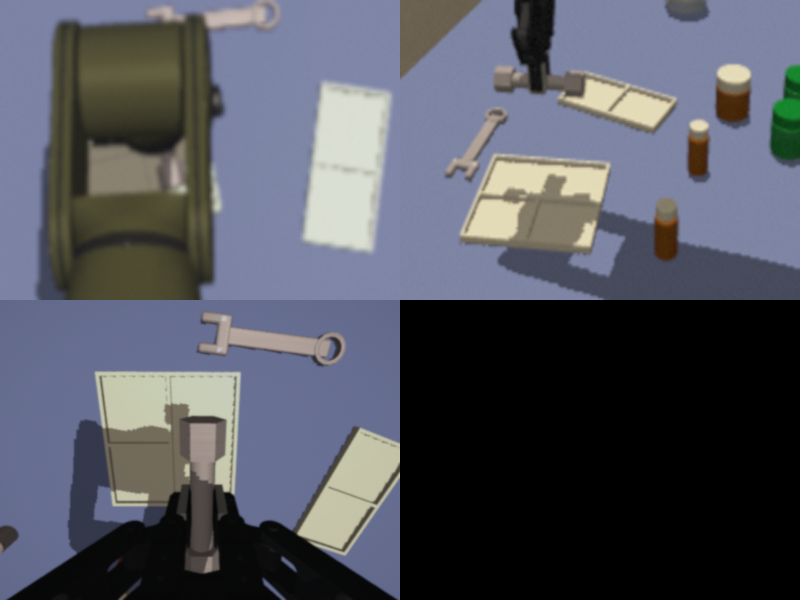

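Composite view: the column is level and centred over the long compartment, lined up with its walls (lower-left panel, column at about (202,490)). Lower it.

Call:
move_arm(increments=[[0.001,0,0.05,0],[0.001,0,0.095,0],[0.001,0,0.125,0],[0.001,0,0.14,0],[0.001,0,0.147,0],[0.001,0,0.151,0],[0.001,0,0.1535,0],[0.001,0,0.155,0],[0.001,0,0.156,0],[0.001,0,0.156,0],[0.001,0,0.156,0]])

```text
time_s: 8.15
position: [627.4, 80.1, 7.4]
orientation: [[0.977, 0.213, 0.001], [0.213, -0.977, 0.0], [0.001, 0.0, -1.0]]
ft_force: [-0.7, 0.2, -2.0]
gripper_width: 13.6
finger_force: 58.7
```

Call:
move_arm(increments=[[0,0,0.0008,0],[0,0,0.0015,0],[0,0,0.0015,0],[0,0,0.0015,0]])

```text
time_s: 8.55
position: [627.4, 80.1, 7.4]
orientation: [[0.977, 0.213, -0.0], [0.213, -0.977, -0.0], [-0.0, 0.0, -1.0]]
ft_force: [-3.9, 0.2, 6.2]
gripper_width: 13.1
finger_force: 59.5
```

Contact with the floor. Release with a small opening, then rise.

Call:
move_arm(increments=[[0,0,0,0],[0,0,0,0],[0,0,0,0],[0,0,0,0]], grip=-0.3)

```text
time_s: 8.95
position: [627.2, 80.1, 5.8]
orientation: [[0.977, 0.213, -0.0], [0.213, -0.977, 0.0], [-0.0, -0.0, -1.0]]
ft_force: [-1.0, -0.2, -0.9]
gripper_width: 29.8
finger_force: 0.0
```

Call:
move_arm(increments=[[0,0,-0.01,0],[0,0,-0.03,0],[0,0,-0.07,0],[0,0,-0.12,0],[0,0,-0.18,0],[0,0,-0.2,0],[0,0,-0.2,0]])

```text
time_s: 9.65
position: [629.7, 80.2, 161.3]
orientation: [[0.977, 0.213, 0.009], [0.213, -0.977, 0.0], [0.009, 0.002, -1.0]]
ft_force: [0.6, -1.2, -1.0]
gripper_width: 30.0
finger_force: 0.0
```

```bash
python3 - <<'E'
from h import *
plan([(432.4,-149.1,156,-45),(432.4,-149.1,156,45),(432.4,-149.1,156,0)])
s=snap('wrist')
for d in cams.recognise('wrist','column'): print(d['confidence'],toworld(s,d['at']))
E
```

```text
(432.4, -149.1, 156, -45) [-0.3222, 0.2426, 0.0071, 0.3184] dist 303 57.3
(432.4, -149.1, 156, 45) [-0.3222, 0.2426, 0.0071, -0.1816] dist 303 -32.7
(432.4, -149.1, 156, 0) [-0.3222, 0.2426, 0.0071, 0.0684] dist 303 12.3
0.79 [635.1  79.1  28.1]
0.24 [749.   43.2   3.3]
```

Call:
move_arm(increments=[[-0.319,0.2432,0,0],[-0.319,0.2432,0,0],[-0.319,0.2432,0,0],[-0.319,0.2432,0,0],[-0.319,0.2432,0,0],[-0.319,0.2432,0,0],[-0.319,0.2432,0,0],[-0.319,0.2432,0,0],[-0.319,0.2432,0,0],[-0.319,0.2432,0,0]], grip=1)

```text
time_s: 10.75
position: [432.5, -148.1, 155.1]
orientation: [[0.977, 0.215, -0.001], [0.215, -0.977, 0.001], [-0.001, -0.001, -1.0]]
ft_force: [-0.1, 0.2, -0.3]
gripper_width: 85.4
finger_force: 0.0
```

```bash
python3 - <<'E'
from h import *
o=robot.get_obs();print(o['time_s'],o['position'],yaw(o),o['gripper_width'])
s=snap('wrist','w3.png')
for n in('vial_a','jar','column','filter'):
  for d in cams.recognise('wrist',n): print(n,d['confidence'],toworld(s,d['at']),proj(s,toworld(s,d['at'])))
print([proj(s,p) for p in([432.4,-149.1,56],[445,-10.8,60],[440.7,141.9,60])])
E
```

```text
10.75 [ 432.5 -148.1  155.1] 12.411725298350586 85.3906241290764
vial_a 0.95 [446.9 -20.3  56.2] [107.2 144.9]
jar 0.88 [ 350.8 -181.8   56.5] [274.6 281.9]
jar 0.85 [ 357.4 -101.4   53.6] [191.4 257.9]
jar 0.75 [ 436.5 -152.7   54.9] [264.5 190.1]
[array([259.4, 194.2]), array([ 92.7, 145.5]), array([-110.,  108.])]
```

View pics/w3.png

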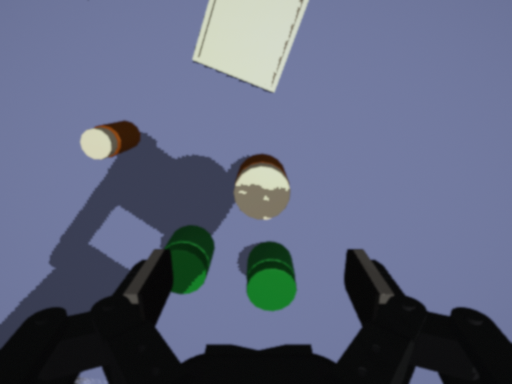

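Wrist view: jar lid at (263,193) against a prediction of (259,194), so about 2 mm off. Vial cap at (98,143). Descend on the jar.

Call:
move_arm(increments=[[0,0.003,0.05,0],[0,0.003,0.09,0],[0,0.003,0.125,0],[0,0.003,0.15,0],[0,0.003,0.17,0],[0,0.003,0.18,0],[0,0.003,0.185,0],[0,0.003,0.185,0],[0,0.003,0.185,0]])

```text
time_s: 11.9
position: [433.5, -151.6, 18.1]
orientation: [[0.977, 0.213, 0.001], [0.213, -0.977, -0.001], [0.001, 0.001, -1.0]]
ft_force: [0.8, -0.7, -0.2]
gripper_width: 85.4
finger_force: 0.0
```

Call:
move_arm(increments=[[0,0,0,0],[0,0,0,0],[0,0,0,0],[0,0,0,0],[0,0,0,0],[0,0,0,0],[0,0,0,0],[0,0,0,0],[0,0,0,0],[0,0,0,0]], grip=-1)

```text
time_s: 12.9
position: [433.5, -151.7, 18.1]
orientation: [[0.977, 0.213, 0.001], [0.213, -0.977, -0.001], [0.001, 0.001, -1.0]]
ft_force: [0.2, -0.1, 6.7]
gripper_width: 48.4
finger_force: 62.7
```

Call:
move_arm(increments=[[0,0,-0.005,0],[0,0,-0.015,0],[0,0,-0.035,0],[0,0,-0.065,0],[0,0,-0.095,0],[0,0,-0.12,0],[0,0,-0.135,0],[0,0,-0.14,0],[0,0,-0.14,0],[0,0,-0.14,0]])

```text
time_s: 13.9
position: [432.0, -151.0, 121.0]
orientation: [[0.977, 0.213, -0.002], [0.213, -0.977, 0.001], [-0.002, -0.001, -1.0]]
ft_force: [-0.2, 0.0, -1.4]
gripper_width: 48.3
finger_force: 62.2
```

```bash
python3 - <<'E'
from h import *
o=robot.get_obs();print(o['time_s'],o['position'],yaw(o),o['gripper_width'],o['ft_force'])
plan([(649.2,159.9,o['position'][2],12.3)])
E
```

```text
13.9 [ 432. -151.  121.] 12.30058609438671 48.26280059039144 [-0.2  0.  -1.4]
(649.2, 159.9, np.float64(121.03120621544424), 12.3) [0.3712, -0.3433, 0.0, 0.0] dist 379 0.0
```

Call:
move_arm(increments=[[0.371,-0.343,0,0],[0.371,-0.343,0,0],[0.371,-0.343,0,0],[0.371,-0.343,0,0],[0.371,-0.343,0,0],[0.371,-0.343,0,0],[0.371,-0.343,0,0],[0.371,-0.343,0,0],[0.371,-0.343,0,0],[0.371,-0.343,0,0],[0.371,-0.343,0,0],[0.371,-0.343,0,0]])

```text
time_s: 15.1
position: [649.0, 158.1, 121.7]
orientation: [[0.977, 0.212, -0.001], [0.212, -0.977, -0.0], [-0.001, 0.0, -1.0]]
ft_force: [0.4, -0.3, 0.1]
gripper_width: 48.4
finger_force: 62.3
```

Call:
move_arm(increments=[[0,0,0.04,0],[0,0,0.08,0],[0,0,0.105,0],[0,0,0.12,0],[0,0,0.128,0],[0,0,0.132,0],[0,0,0.134,0],[0,0,0.1345,0],[0,0,0.1345,0],[0,0,0.1345,0]])

```text
time_s: 16.1
position: [650.2, 159.5, 22.0]
orientation: [[0.977, 0.213, 0.001], [0.213, -0.977, 0.0], [0.001, 0.0, -1.0]]
ft_force: [-0.5, 0.2, -2.0]
gripper_width: 48.4
finger_force: 62.3
```

Call:
move_arm(increments=[[0,0,0.001,0],[0,0,0.002,0],[0,0,0.002,0],[0,0,0.002,0]])

```text
time_s: 16.5
position: [650.2, 159.4, 21.1]
orientation: [[0.977, 0.213, 0.001], [0.213, -0.977, 0.0], [0.001, 0.0, -1.0]]
ft_force: [-3.5, -1.1, 5.5]
gripper_width: 48.2
finger_force: 63.0
```

Call:
move_arm(increments=[[0,0,0,0],[0,0,0,0],[0,0,0,0],[0,0,0,0],[0,0,0,0]], grip=0.46)

```text
time_s: 17.0
position: [649.7, 159.3, 19.6]
orientation: [[0.977, 0.213, -0.0], [0.213, -0.977, -0.0], [-0.0, -0.0, -1.0]]
ft_force: [-0.6, 0.5, -0.4]
gripper_width: 62.6
finger_force: 0.0
```

Call:
move_arm(increments=[[0,0,-0.01,0],[0,0,-0.03,0],[0,0,-0.06,0],[0,0,-0.1,0],[0,0,-0.14,0],[0,0,-0.16,0],[0,0,-0.16,0],[0,0,-0.16,0]])

```text
time_s: 17.8
position: [649.5, 159.2, 139.5]
orientation: [[0.977, 0.213, -0.0], [0.213, -0.977, -0.0], [-0.0, -0.0, -1.0]]
ft_force: [0.5, -0.6, -0.4]
gripper_width: 62.6
finger_force: 0.0
```

```bash
python3 - <<'E'
from h import *
o=robot.get_obs();print(o['position'],yaw(o),o['gripper_width'])
s=snap('wrist')
for d in cams.recognise('wrist','jar'): print(d['confidence'],toworld(s,d['at']))
plan([(441,140.5,o['position'][2],12.3)])
E
```

```text
[649.5 159.2 139.5] 12.304088641969274 62.56363184438411
0.85 [656.2 160.7  60.5]
(441, 140.5, np.float64(139.49614185012138), 12.3) [-0.2756, -0.0347, -0.0026, 0.0] dist 208 0.0
```

Call:
move_arm(increments=[[-0.0667,-0.008,0,0],[-0.133,-0.017,0,0],[-0.2,-0.026,0,0],[-0.25,-0.0347,0,0],[-0.2756,-0.0347,0,0],[-0.2756,-0.0347,0,0],[-0.2756,-0.0347,0,0],[-0.2756,-0.0347,0,0]], grip=1)

```text
time_s: 18.7
position: [443.1, 140.7, 139.6]
orientation: [[0.977, 0.213, -0.0], [0.213, -0.977, -0.0], [-0.0, -0.0, -1.0]]
ft_force: [-0.0, -0.6, -0.1]
gripper_width: 85.3
finger_force: 0.0
```

```bash
python3 - <<'E'
from h import *
o=robot.get_obs();print(o['position'],yaw(o),o['gripper_width'])
s=snap('wrist','w4.png')
for n in('vial_a','filter'):
  for d in cams.recognise('wrist',n): print(n,d['confidence'],toworld(s,d['at']))
print([proj(s,p) for p in([441,140.5,60],[446,303.7,46],[445,-10.8,60],[432.5,-149,0])])
E
```

```text
[443.1 140.7 139.6] 12.28829084454554 85.30535244928213
vial_a 0.86 [444.7 141.4  65.4]
vial_a 0.56 [444.5  -5.6  49.7]
filter 0.64 [451.  305.1  29. ]
[array([257.8, 204.3]), array([ 58. , 151.2]), array([439.4, 236.7]), array([524.9, 246.6])]
```

View pics/w4.png

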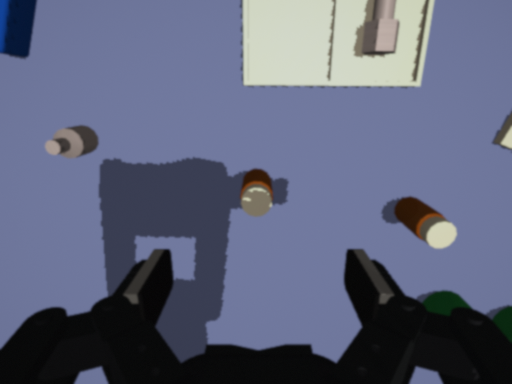

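Wrist view: vial A cap at (257,200), filter top at (53,147), vial B cap at (441,234). All are about 3 mm off the prediction, towards +x. Descend.

Call:
move_arm(increments=[[0.001,0,0.05,0],[0.001,0,0.09,0],[0.001,0,0.125,0],[0.001,0,0.15,0],[0.001,0,0.162,0],[0.001,0,0.168,0],[0.001,0,0.168,0],[0.001,0,0.168,0]])

```text
time_s: 19.65
position: [444.1, 141.0, 14.9]
orientation: [[0.977, 0.213, 0.002], [0.213, -0.977, 0.0], [0.002, 0.0, -1.0]]
ft_force: [-0.6, -0.2, 0.2]
gripper_width: 85.5
finger_force: 0.0
```

Call:
move_arm(increments=[[0,0,0,0],[0,0,0,0],[0,0,0,0],[0,0,0,0],[0,0,0,0],[0,0,0,0],[0,0,0,0],[0,0,0,0],[0,0,0,0],[0,0,0,0],[0,0,0,0]], grip=-1)

```text
time_s: 20.75
position: [443.6, 141.0, 14.4]
orientation: [[0.977, 0.213, 0.001], [0.213, -0.977, 0.0], [0.001, 0.0, -1.0]]
ft_force: [-0.2, 0.6, 4.9]
gripper_width: 26.1
finger_force: 59.0
```

Call:
move_arm(increments=[[0,0,-0.005,0],[0,0,-0.015,0],[0,0,-0.035,0],[0,0,-0.06,0],[0,0,-0.085,0],[0,0,-0.1,0],[0,0,-0.1,0],[0,0,-0.1,0]])

```text
time_s: 21.55
position: [442.7, 140.8, 88.4]
orientation: [[0.977, 0.213, -0.0], [0.213, -0.977, -0.0], [-0.0, -0.0, -1.0]]
ft_force: [0.1, -0.3, -1.1]
gripper_width: 26.6
finger_force: 58.9
```

```bash
python3 - <<'E'
from h import *
o=robot.get_obs();print(o['position'],yaw(o),o['gripper_width'])
plan([(573,143.3,o['position'][2],12.3)])
E
```

```text
[442.7 140.8  88.4] 12.302482687400202 26.587187292679346
(573, 143.3, np.float64(88.44017175863301), 12.3) [0.1705, 0.0337, 0.0, 0.0] dist 130 0.0
```

Call:
move_arm(increments=[[0.06,0.012,0,0],[0.12,0.024,0,0],[0.16,0.0337,0,0],[0.1705,0.0337,0,0],[0.1705,0.0337,0,0],[0.1705,0.0337,0.03,0],[0.1705,0.0337,0.06,0],[0.1705,0.0337,0.08,0],[0.1705,0.0337,0.088,0],[0.1705,0.0337,0.093,0],[0.1705,0.0337,0.095,0],[0.1705,0.0337,0.095,0]])

```text
time_s: 22.75
position: [573.9, 143.5, 18.3]
orientation: [[0.977, 0.213, 0.001], [0.213, -0.977, 0.0], [0.001, 0.0, -1.0]]
ft_force: [0.6, -0.4, -0.4]
gripper_width: 26.8
finger_force: 59.0
```

Call:
move_arm(increments=[[0,0,0.001,0],[0,0,0.002,0],[0,0,0.002,0],[0,0,0.002,0]])

```text
time_s: 23.15
position: [574.1, 143.5, 17.4]
orientation: [[0.977, 0.213, 0.001], [0.213, -0.977, 0.0], [0.001, 0.0, -1.0]]
ft_force: [-1.9, -0.8, 5.6]
gripper_width: 26.3
finger_force: 59.4
```

Call:
move_arm(increments=[[0,0,0,0],[0,0,0,0],[0,0,0,0],[0,0,0,0],[0,0,0,0]], grip=0.04)

```text
time_s: 23.65
position: [573.2, 143.4, 15.8]
orientation: [[0.977, 0.213, -0.0], [0.213, -0.977, -0.0], [-0.0, -0.0, -1.0]]
ft_force: [-0.7, -0.7, 0.4]
gripper_width: 44.6
finger_force: 0.0
```

Call:
move_arm(increments=[[0,0,-0.01,0],[0,0,-0.03,0],[0,0,-0.06,0],[0,0,-0.1,0],[0,0,-0.14,0],[0,0,-0.16,0],[0,0,-0.16,0],[0,0,-0.16,0]])

```text
time_s: 24.45
position: [573.0, 143.3, 135.8]
orientation: [[0.977, 0.213, -0.0], [0.213, -0.977, -0.0], [-0.0, -0.0, -1.0]]
ft_force: [0.2, 0.6, -0.4]
gripper_width: 44.3
finger_force: 0.0
```

```bash
python3 - <<'E'
from h import *
o=robot.get_obs();print(o['position'],yaw(o),o['gripper_width'])
s=snap('wrist')
for n in('vial_a','jar'):
  for d in cams.recognise('wrist',n): print(n,d['confidence'],toworld(s,d['at']))
plan([(447,-12.5,o['position'][2],12.3)])
E
```

```text
[573.  143.3 135.8] 12.29888728104285 44.27680725809097
vial_a 0.59 [580.2 143.2  64.9]
jar 0.71 [650.1 158.2  59.8]
(447, -12.5, np.float64(135.75531554643993), 12.3) [-0.2072, 0.1673, -0.0025, 0.0] dist 200 0.0
```

Next is vial B: hover, then descend.

Call:
move_arm(increments=[[-0.2072,0.1673,0,0],[-0.2072,0.1673,0,0],[-0.2072,0.1673,0,0],[-0.2072,0.1673,0,0],[-0.2072,0.1673,0,0],[-0.2072,0.1673,0,0],[-0.2072,0.1673,0,0],[-0.2072,0.1673,0,0],[-0.2072,0.1673,0,0]], grip=1)

```text
time_s: 25.5
position: [448.7, -11.6, 135.9]
orientation: [[0.977, 0.215, -0.001], [0.215, -0.977, 0.0], [-0.001, -0.0, -1.0]]
ft_force: [-0.8, 0.1, 0.1]
gripper_width: 85.4
finger_force: 0.0
```

Call:
move_arm(increments=[[0,0,0.04,0],[0,0,0.08,0],[0,0,0.12,0],[0,0,0.145,0],[0,0,0.158,0],[0,0,0.163,0],[0,0,0.163,0],[0,0,0.163,0]])

```text
time_s: 26.3
position: [449.4, -12.3, 15.0]
orientation: [[0.977, 0.213, 0.002], [0.213, -0.977, -0.0], [0.002, 0.001, -1.0]]
ft_force: [0.0, 0.0, -0.9]
gripper_width: 85.4
finger_force: 0.0
```

Call:
move_arm(increments=[[0,0,0,0],[0,0,0,0],[0,0,0,0],[0,0,0,0],[0,0,0,0],[0,0,0,0],[0,0,0,0],[0,0,0,0],[0,0,0,0],[0,0,0,0],[0,0,0,0]], grip=-1)

```text
time_s: 27.4
position: [448.8, -12.4, 14.3]
orientation: [[0.977, 0.213, 0.001], [0.213, -0.977, -0.0], [0.001, 0.0, -1.0]]
ft_force: [-0.6, 0.1, 5.5]
gripper_width: 26.9
finger_force: 59.0
```

Call:
move_arm(increments=[[0,0,-0.005,0],[0,0,-0.015,0],[0,0,-0.035,0],[0,0,-0.06,0],[0,0,-0.085,0],[0,0,-0.1,0],[0,0,-0.1,0],[0,0,-0.1,0]])

```text
time_s: 28.2
position: [447.9, -12.3, 88.4]
orientation: [[0.977, 0.213, -0.0], [0.213, -0.977, 0.0], [-0.0, -0.0, -1.0]]
ft_force: [-0.7, 0.6, -0.1]
gripper_width: 26.3
finger_force: 58.9
```

```bash
python3 - <<'E'
from h import *
o=robot.get_obs();print(o['position'],yaw(o),o['gripper_width'])
plan([(637.6,-121.6,o['position'][2],-8.3)])
E
```

```text
[447.9 -12.3  88.4] 12.30371902793677 26.330348186263954
(637.6, -121.6, np.float64(88.40492162983232), -8.3) [0.2161, 0.1963, 0.0, 0.1145] dist 219 20.6
```

Call:
move_arm(increments=[[0.2161,0.1963,0,0.1145],[0.2161,0.1963,0,0.1145],[0.2161,0.1963,0,0.1145],[0.2161,0.1963,0,0.1145],[0.2161,0.1963,0,0.1145],[0.2161,0.1963,0,0.1145],[0.2161,0.1963,0,0.1145],[0.2161,0.1963,0,0.1145],[0.2161,0.1963,0,0.1145]])

```text
time_s: 29.1
position: [636.8, -120.8, 88.4]
orientation: [[0.99, -0.144, -0.001], [-0.144, -0.99, 0.0], [-0.001, -0.0, -1.0]]
ft_force: [0.1, 0.4, -0.5]
gripper_width: 26.6
finger_force: 59.0
```

Call:
move_arm(increments=[[0,0,0.03,0],[0,0,0.06,0],[0,0,0.08,0],[0,0,0.088,0],[0,0,0.093,0],[0,0,0.095,0],[0,0,0.095,0],[0,0,0.095,0]])

```text
time_s: 29.9
position: [638.7, -121.8, 18.6]
orientation: [[0.99, -0.144, 0.002], [-0.144, -0.99, -0.0], [0.002, 0.0, -1.0]]
ft_force: [0.0, 0.0, -0.6]
gripper_width: 26.7
finger_force: 58.9
```

Call:
move_arm(increments=[[0,0,0.001,0],[0,0,0.002,0],[0,0,0.002,0],[0,0,0.002,0]])

```text
time_s: 30.3
position: [638.6, -121.8, 17.4]
orientation: [[0.99, -0.144, 0.001], [-0.144, -0.99, -0.0], [0.001, 0.0, -1.0]]
ft_force: [-2.9, -0.3, 5.6]
gripper_width: 26.6
finger_force: 59.5
```

Call:
move_arm(increments=[[0,0,0,0],[0,0,0,0],[0,0,0,0],[0,0,0,0],[0,0,0,0]], grip=0.04)

```text
time_s: 30.8
position: [637.8, -121.6, 15.8]
orientation: [[0.99, -0.144, -0.0], [-0.144, -0.99, 0.0], [-0.0, -0.0, -1.0]]
ft_force: [-0.7, -0.4, 0.3]
gripper_width: 44.2
finger_force: 0.0
```

Call:
move_arm(increments=[[0,0,-0.01,0],[0,0,-0.03,0],[0,0,-0.06,0],[0,0,-0.1,0],[0,0,-0.14,0],[0,0,-0.16,0],[0,0,-0.16,0],[0,0,-0.16,0]])

```text
time_s: 31.6
position: [637.7, -121.5, 135.8]
orientation: [[0.99, -0.144, -0.0], [-0.144, -0.99, 0.0], [-0.0, -0.0, -1.0]]
ft_force: [-0.9, 0.5, 0.1]
gripper_width: 44.3
finger_force: 0.0
```

```bash
python3 - <<'E'
from h import *
o=robot.get_obs();print(o['position'],yaw(o),o['gripper_width'])
s=snap('wrist')
for n in('vial_a',):
  for d in cams.recognise('wrist',n): print(n,d['confidence'],toworld(s,d['at']))
plan([(449,306.5,o['position'][2],-8.3)])
E
```

```text
[ 637.7 -121.5  135.8] -8.305865716367983 44.3070399438236
vial_a 0.84 [ 641.  -120.9   65.7]
vial_a 0.64 [576.2 127.6  26.8]
(449, 306.5, np.float64(135.80538190877664), -8.3) [-0.3301, -0.5282, -0.0026, -0.0001] dist 467 -0.0
```

Call:
move_arm(increments=[[-0.33,-0.528,0,0],[-0.33,-0.528,0,0],[-0.33,-0.528,0,0],[-0.33,-0.528,0,0],[-0.33,-0.528,0,0],[-0.33,-0.528,0,0],[-0.33,-0.528,0,0],[-0.33,-0.528,0,0],[-0.33,-0.528,0,0],[-0.33,-0.528,0,0],[-0.33,-0.528,0,0],[-0.33,-0.528,0,0]], grip=1)

```text
time_s: 32.9
position: [449.5, 305.6, 134.5]
orientation: [[0.99, -0.144, -0.002], [-0.144, -0.99, -0.002], [-0.002, 0.002, -1.0]]
ft_force: [0.3, -0.0, -0.3]
gripper_width: 85.3
finger_force: 0.0
```

```bash
python3 - <<'E'
from h import *
o=robot.get_obs();print(o['position'],yaw(o),o['gripper_width'])
s=snap('wrist','w5.png')
for d in cams.recognise('wrist','filter'): print(d['confidence'],toworld(s,d['at']))
print(proj(s,[449,306.5,46]))
plan([(449,306.5,o['position'][2],-8.3)])
E
```

```text
[449.5 305.6 134.5] -8.252441833070556 85.29776357559534
0.84 [451.3 308.4  29.7]
[257.  198.5]
(449, 306.5, np.float64(134.540123350123), -8.3) [-0.0021, -0.0019, 0.0008, -0.0004] dist 2 -0.1
```

View pics/w5.png

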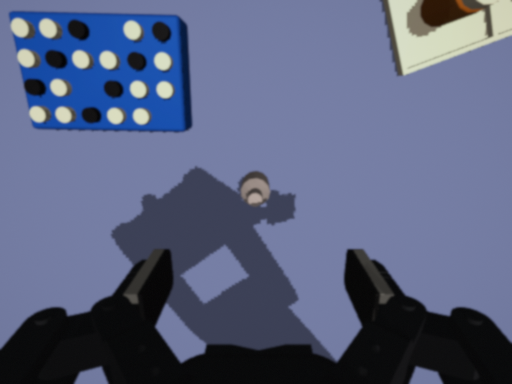

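Filter stem top at (255,197), within 2 px of the prediction. The rack is well clear. Descend to about 4 mm.

Call:
move_arm(increments=[[0,-0.001,0.04,0],[0,-0.001,0.08,0],[0,-0.001,0.12,0],[0,-0.001,0.15,0],[0,-0.001,0.165,0],[0,-0.001,0.172,0],[0,-0.001,0.175,0],[0,-0.001,0.175,0],[0,-0.001,0.175,0]])

```text
time_s: 33.9
position: [451.4, 307.2, 6.2]
orientation: [[0.989, -0.145, 0.002], [-0.145, -0.989, 0.001], [0.002, -0.001, -1.0]]
ft_force: [0.7, 0.4, 0.4]
gripper_width: 85.5
finger_force: 0.0
```

Call:
move_arm(increments=[[0,0,0,0],[0,0,0,0],[0,0,0,0],[0,0,0,0],[0,0,0,0],[0,0,0,0],[0,0,0,0],[0,0,0,0],[0,0,0,0],[0,0,0,0],[0,0,0,0]], grip=-1)

```text
time_s: 35.0
position: [450.8, 307.0, 5.2]
orientation: [[0.989, -0.145, 0.001], [-0.145, -0.989, 0.001], [0.001, -0.001, -1.0]]
ft_force: [-0.5, 1.0, 4.9]
gripper_width: 23.8
finger_force: 59.3
```

Call:
move_arm(increments=[[0,0,-0.005,0],[0,0,-0.015,0],[0,0,-0.035,0],[0,0,-0.065,0],[0,0,-0.095,0],[0,0,-0.13,0],[0,0,-0.16,0],[0,0,-0.16,0],[0,0,-0.16,0]])

```text
time_s: 35.9
position: [450.5, 306.8, 125.4]
orientation: [[0.989, -0.145, 0.001], [-0.145, -0.99, 0.001], [0.001, -0.001, -1.0]]
ft_force: [0.2, 0.8, -2.0]
gripper_width: 23.9
finger_force: 58.8
```

```bash
python3 - <<'E'
from h import *
o=robot.get_obs();print(o['position'],yaw(o),o['gripper_width'],o['ft_force'])
snap('wrist','w6.png')
plan([(560.4,-110.4,o['position'][2],-8.3)])
E
```

```text
[450.5 306.8 125.4] -8.310057997822804 23.904114439715794 [ 0.2  0.8 -2. ]
(560.4, -110.4, np.float64(125.36262322166941), -8.3) [0.2262, 0.5286, -0.0017, -0.0001] dist 431 -0.0
```

View pics/w6.png

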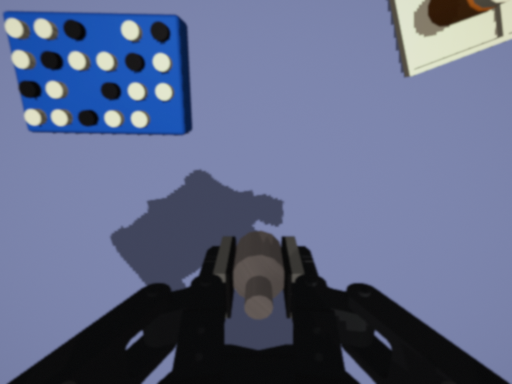

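Wrist view: the filter is held upright at (258,270) between the pads. Carry it to tray2's near compartment.

Call:
move_arm(increments=[[0.2262,0.5286,0,0],[0.2262,0.5286,0,0],[0.2262,0.5286,0,0],[0.2262,0.5286,0,0],[0.2262,0.5286,0,0],[0.2262,0.5286,0,0],[0.2262,0.5286,0,0],[0.2262,0.5286,0,0],[0.2262,0.5286,0,0],[0.2262,0.5286,0,0],[0.2262,0.5286,0,0],[0.2262,0.5286,0,0]])

```text
time_s: 37.15
position: [560.0, -108.9, 123.4]
orientation: [[0.99, -0.144, -0.003], [-0.144, -0.99, 0.001], [-0.003, -0.001, -1.0]]
ft_force: [-0.5, 1.1, 0.1]
gripper_width: 23.7
finger_force: 59.1
```

Call:
move_arm(increments=[[0,0,0.04,0],[0,0,0.08,0],[0,0,0.11,0],[0,0,0.13,0],[0,0,0.143,0],[0,0,0.149,0],[0,0,0.153,0],[0,0,0.154,0],[0,0,0.154,0],[0,0,0.154,0]])

```text
time_s: 38.15
position: [561.6, -110.3, 10.1]
orientation: [[0.989, -0.145, 0.001], [-0.145, -0.989, -0.0], [0.001, 0.0, -1.0]]
ft_force: [-0.0, -0.3, -1.2]
gripper_width: 23.8
finger_force: 59.0
```

Call:
move_arm(increments=[[0,0,0.001,0],[0,0,0.002,0],[0,0,0.0025,0],[0,0,0.0025,0]])

```text
time_s: 38.55
position: [561.3, -110.2, 8.2]
orientation: [[0.99, -0.144, 0.0], [-0.144, -0.99, -0.0], [0.0, 0.0, -1.0]]
ft_force: [-2.3, 1.0, 6.0]
gripper_width: 24.0
finger_force: 59.7
```

Call:
move_arm(increments=[[0,0,0,0],[0,0,0,0],[0,0,0,0],[0,0,0,0],[0,0,0,0]], grip=-0.15)

```text
time_s: 39.05
position: [560.9, -110.0, 7.3]
orientation: [[0.99, -0.144, -0.0], [-0.144, -0.99, 0.0], [-0.0, -0.0, -1.0]]
ft_force: [-0.8, 0.9, -0.8]
gripper_width: 36.0
finger_force: 0.0
```

Call:
move_arm(increments=[[0,0,-0.01,0],[0,0,-0.03,0],[0,0,-0.06,0],[0,0,-0.1,0],[0,0,-0.15,0],[0,0,-0.2,0],[-0.06,0,-0.25,0],[-0.12,0,-0.27,0],[-0.18,0,-0.27,0],[-0.18,0,-0.27,0],[-0.18,0,-0.27,0]])

```text
time_s: 40.15
position: [427.1, -90.5, 211.6]
orientation: [[0.989, -0.145, 0.004], [-0.145, -0.989, -0.001], [0.004, 0.001, -1.0]]
ft_force: [0.6, -1.1, 0.1]
gripper_width: 36.4
finger_force: 0.0
```

```bash
python3 - <<'E'
from h import *
a=snap('top')['img'];b=snap('side')['img'];w=snap('wrist')['img']
A=cv2.resize(a[110:240,180:340],(400,325),interpolation=cv2.INTER_CUBIC)
B=cv2.resize(b[150:280,130:290],(400,325),interpolation=cv2.INTER_CUBIC)
W=cv2.resize(w,(360,270))
bot=np.zeros((270,800,3),np.uint8); bot[:,:360]=W; bot[:,400:760]=cv2.resize(a,(360,270))
cv2.imwrite('pics/fin.png',np.vstack([np.hstack([A,B]),bot])[...,::-1])
E
```

```text
(no output)
```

View pics/fin.png

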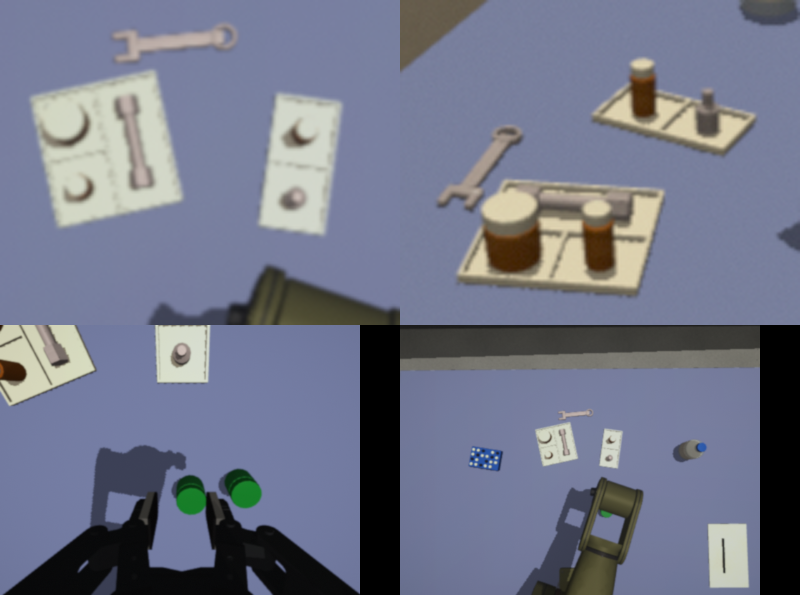

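The final composite shows everything in place and upright. The column (135,140), jar (65,122) and a vial (78,188) are in tray3; the other vial (303,132) and the filter (293,198) are in tray2. The wrench, rack and bottle haven't moved, so I'm handing in.

```bash
python3 -c "
from plant import robot
print(robot.sign_off())"
```

```text
the job is handed in; nothing more can be done
None
```

Both kits are made up and handed in at about 40 s: column, jar and one vial in tray3, and the other vial and the filter in tray2. The last pictures showed each piece in its own compartment and the bottle, rack and wrench where they started; no verdict came back from the sign-off.

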